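# Press a microscope slide mount and hold the pressure

### The arm

A 6-joint arm with a two-finger parallel gripper is mounted at the origin on the work surface. World frame = base frame: x ahead of the robot, y to its left, z up, the work surface at z = 0. Lengths are in m, angles in degrees, forces in N, time in s.
With the tool pointing down it reaches from about 0.275 to 0.85 m from the base axis. Payload 19 kg.
Tool frame: the origin (TCP) lies at the very end of the fingers, on their centre line; the grasp point (between the pads) lies 19 mm behind it; z points along the fingers, x is the direction in which the jaws open and shut, and the axes are right-handed (so a half turn about z gives the same grasp; the last joint's range is limited). The gripper opens to 85 mm and grips with 20 to 120 N. Pads are 22 mm wide; open, the fingers measure 114 mm over their backs; the gripper's body (76 mm by 85 mm) begins 54 mm behind the grasp point. The pads swing forward as they close: fully open they stand 13 mm farther back than shut.
Start: joints at [-77.98, 8.623, 82.357, -0, 89.026, -7.678], TCP at [0.194, -0.541, 0.231] pointing down, gripper open.
Joint ranges: [-160.23, 160.23], [-39.13, 120.54], [6.94, 153.29], [-79.49, 259.48], [9.18, 160.14], [-161.06, 161.06]. Speed limits (degrees/s): [108.29, 108.29, 127.2, 172.46, 172.46, 172.46].

### API

Orientations are given as a 3x3 rotation matrix whose columns are the frame's x, y, z axes.
In Python, from rig import env gives the robot as it stands. The module is installed in compiled form; this text tells all that it offers.
- The arm moves only by the tool servo_tool, never from a script. Its argument "moves" is a list that holds one entry, the list of rows, each a list of 6 numbers: the shift along the world's x, y, z in cm, then the turn, a rotation vector about the world's x, y, z in degrees. In form: [[[x, y, z, ax, ay, az], ...]]. A call has 1 to 8 rows; each row shifts and turns the commanded pose from where the row before left it; what a row does not reach is not made up. A row lasts 1/10 s, in which the tool goes at most 50 mm and 8.59 degrees, less where a joint would pass 70% of its speed; a pose out of reach is approached as far as the arm can. A call with a gripper value outside its range is refused whole. "grip" is the opening, from 0 (shut) to 1 (fully open), set as the call begins (left out, the last holds). The fingers move at their own pace and stop on an object; "squeeze" is the grip in N (left out, the last holds). Time passes only in rows, so rows that do not move let the fingers close. It gives the time, the measured TCP pose, the force and the opening at its end, in the units of the state.
- env.sense(): the state, without advancing time (a new reading comes with each control period).
- env.read_camera(name): name is "scene" or "top" or "wrist"; returns the picture (480x640x3 uint8, red, green, blue); there is no depth.
- env.camera_info(name): a dict with "fx", "fy", "cx", "cy" (pixels), "k1" (the pictures are not rectified: a ray, as slopes to the right and down, at radius r is drawn at 1 + k1 r^2 times it, then the intrinsics apply), "R" (3x3) and "t" (3): a world point X has camera coordinates R X + t; the wrist camera has in their place "mount" (4x4, takes a point from camera to tool coordinates, whose origin is the TCP and whose axes are the tool frame's). Camera axes: x right, y down, z forward; pixel columns grow to the right and rows downward; lengths in m; the calibration is good to about 2 mm. A picture is of the moment at which its call begins: read the wrist's pose just before it. camera_info takes no time and is no camera call.
- env.finish_job(): hands the job in, once; it reports no verdict.
Trained networks look in the newest picture that a camera, given by its name, has taken for a name from the list of things; names that differ only in an ending like _2 or _b are one class to them, and where a whole thing is asked for, a point or a joint stands for the part that bears it (a point fixed in the world has none). Each returns a list of dicts, best first, with "confidence" (0 to 1); they miss things now and then, are a little off and sometimes report something else, mostly with a low value. They report only what shows in the picture. A call takes as long as a camera call.
- env.masks_of(camera, thing): "region" (480x640 bool, what is visible of it) and "at" ([column, row] in pixels, amid what is visible of it).
The state is a dict: "time": time; "qpos": joint angles; "joint_velocities": joint speeds; "effort": joint torques, N m; "position": TCP position; "orientation": TCP orientation; "ft_force": force on the tool from outside, world axes, zero at the start; "wrist_torque": the same for the moment, N m; "finger_gap": finger opening in m.
Only numpy, scipy, OpenCV 4.12 (cv2) and the standard library are available. Lean on these libraries where they do the work, as an engineer would, in place of code of your own. Each camera call takes 0.05 s, during which the arm holds its last target. There are 200 camera calls.

### The job

On the lab bench, press the slide mount that lies under the hand press: first turn the clamp knob clockwise to its stop so that the slide tray is locked, then flip the lever's safety catch right over to the other side, then pull the lever forward to its stop and hold it there against its spring. The program finishes while the gripper is still holding the lever fully forward; leave the tray where it is and do not disturb the small things standing around the press.

Things in the scene. Friction and masses are not known exactly. Their poses are not given: they have to be found in the camera images.
- press: Cream cast hand press, fixed. Origin on the bench; its x points away from its front, y to the left seen from the front, z up (yaw 0: front faces the robot). Base 190 x 250 x 20 mm, centred at (5, 50). Head: x -50..100, y -30..30, z 95..145 mm. Lever on its right (-y), black clamp knob on a 60 mm high bridge on its left (+y), steel safety catch on top of the head.
- clamp_grip (a point): Centre of the black clamp knob's upright wing at the height to grip, (-20, 125, 97) mm in the press frame. Wing 42 mm long, 14 mm thick, top 7 mm above this point; 23 mm below it is the knob's round skirt (44 mm across), 31 mm below it a steel plate 68 mm across. The axis is vertical.
- clamp (a joint): Turn of the clamp knob, rad, 0 to 1.3, growing clockwise seen from above. At 0 the wing lies along press x; at angle a it is turned by a clockwise. Starts loose between 0 and 0.25; 1.3 is the stop, tray locked. Takes about 0.1 N m; stays where it is left.
- catch_pin (a point): Grip point of the steel safety catch, on its cross pin: a round bar 10 mm thick, 60 mm long, along press x, sticking out forwards (-x) from the end of the catch's arm. This point is on the pin's axis, 40 mm in front of the arm, 20 mm behind the pin's front end. It moves on an arc of radius 55 mm about catch_hinge, in press y and z.
- catch_hinge (a point): Axis of the catch, parallel to press x, at (24, -22, 165) mm in the press frame, on a lug on top of the head. Pin centre relative to it, for catch angle q: y = -55 cos(0.35 + q), z = 55 sin(0.35 + q) mm, x = -40 mm.
- catch (a joint): Turn of the catch, rad. At 0 its arm leans to the right (-y), 20 degrees above level, and bars the lever's stem (lever moves at most about 0.15 rad). Grows as the catch is flipped up and over to the left; 2.44 is the other stop, leaning left over the head. Starts 0 to 0.25. Weighs 50 g, friction 0.03 N m, stays near either end when let go.
- lever_grip (a point): Grip point of the lever: on the axis and at the middle of its black grip, a level round bar 16 mm thick, 70 mm long along press y, reaching out to the right (-y) from the top of the steel stem, about 240 mm above the bench. It moves on an arc of radius 150 mm about lever_hinge, in press x and z.
- lever_hinge (a point): The lever's pivot axis, parallel to press y, at (0, -55, 110) mm in the press frame. Grip point relative to it, for lever angle q: x = 150 sin(0.5 - q), z = 150 cos(0.5 - q) mm, y = -53 mm.
- lever (a joint): Turn of the lever, rad: 0 at rest, leaning back (press +x) by 0.5; grows as it is pulled forward (to press -x) over the top; 0.9 is the stop, leaning forward by 0.4. A spring pulls it back to 0: about 3 N at the grip at first, 8 N at the stop. It drives the ram down on the slide.
- tray (a joint): Slide of the aluminium slide tray along press y, m: 0 = in place under the ram, where it starts. It slides with about 3 N of friction while the clamp is loose; the tight clamp holds it against 10 N. Its top is 31 mm above the bench.
- dropper_mid (a point): Bystander, loose: small amber dropper bottle, 38 mm across, 85 mm high; this point is at its centre.
- dish_mid (a point): Bystander, loose: closed clear dish, 90 mm across, 18 mm high; this point is at its centre.
- slidebox_mid (a point): Bystander, loose: flat wooden slide box 90 by 90 by 26 mm; this point is at its centre.

How it is judged (in metres and radians):
On the way, in this order (a step that is already met when the one before it is completed fails the run):
1. the clamp knob is turned clockwise to its stop, locking the tray (value of joint clamp above 1.1 rad), for 0.2 s.
2. the safety catch is flipped over to the other side (value of joint catch above 1.9 rad), for 0.2 s.
3. the lever is pulled forward to its stop (value of joint lever above 0.78 rad), for 0.3 s.
At the end, for the whole second after the job is handed in: The fingers hold the lever (over 2 N) within 0.12 rad of its forward stop (above 0.78 rad) through the last second; clamp still above 1.05 rad, catch above 1.8 rad, tray within 6 mm of its place (value of joint lever above 0.78 rad and contact force between the fingers and lever above 2 N and value of joint clamp above 1.05 rad and value of joint catch above 1.8 rad and value of joint tray between -0.006 and 0.006 m); the arm keeps its last pose, push and grip.
It fails at once if the dropper bottle is pushed more than 30 mm (distance of dropper_mid from where it was at the start of the episode above 0.03 m).
It fails at once if the dish is pushed more than 30 mm (distance of dish_mid from where it was at the start of the episode above 0.03 m).
It fails at once if the slide box is pushed more than 30 mm (distance of slidebox_mid from where it was at the start of the episode above 0.03 m).
It also fails if it takes over 61 s, if anything falls off the work surface, if the arm or the gripper's body presses on something with over 40 N, if the wrist force passes 120 N, or if a joint passes its speed limit or range.

## Working session

There is one attempt and no reset: what is moved stays moved. The work goes in short steps, Python scripts to look and compute and a tool call to move; the robot and the scene stay as the last step left them, time stands still between calls to the robot, and variables do not carry over. Pictures are saved under pics/ and viewed, about 8 in all and at most 12, crops included, and the job is handed in when it is done.

Besides the shell and the picture viewer there is one more tool, called after "Emit:" as a command line: name --argument value ..., lists and objects as JSON in quotes. servo_tool: Moves the arm, as the interface text tells. Its arguments: {"type":"object","properties":{"moves":{"type":"array"},"grip":{"type":"number"},"squeeze":{"type":"number"}},"required":["moves"]}

```bash
mkdir -p pics
cat > h.py <<'E'
import numpy as np, cv2
from rig import env
def look(c,name=None):
    im=env.read_camera(c)
    if name: cv2.imwrite(f'pics/{name}.png',im[:,:,::-1])
    return im
def proj(c,X):
    i=env.camera_info(c);p=np.asarray(X)@np.array(i['R']).T+np.array(i['t'])
    s=p[...,:2]/p[...,2:];r2=(s**2).sum(-1,keepdims=True);s=s*(1+i['k1']*r2)
    return s*[i['fx'],i['fy']]+[i['cx'],i['cy']]
def ray(c,uv):
    i=env.camera_info(c);d=(np.array(uv,float)-[i['cx'],i['cy']])/[i['fx'],i['fy']];s=d.copy()
    for _ in range(20): s=d/(1+i['k1']*(s**2).sum())
    R=np.array(i['R']);t=np.array(i['t']);return -R.T@t, R.T@np.append(s,1)
def atz(c,uv,z):
    o,d=ray(c,uv);return o+d*(z-o[2])/d[2]
def tri(a,b):
    o1,d1=a;o2,d2=b
    k=np.linalg.lstsq(np.c_[d1,-d2],o2-o1,rcond=None)[0]
    p,q=o1+k[0]*d1,o2+k[1]*d2
    return (p+q)/2,np.linalg.norm(p-q)
E
python3 - <<'E'
from h import *
a=look('scene','s1');b=look('top','t1')
for c in ('scene','top'):
    for n in ('press','clamp_grip','catch_pin','lever_grip','dropper_mid','dish_mid','slidebox_mid'):
        try:
            for m in env.masks_of(c,n)[:2]: print(c,n,round(m['confidence'],2),np.round(m['at'],1),m['region'].sum())
        except Exception as e: print(n,e)
print(env.sense()['time'])
for c in ('scene','top'): print({k:np.round(v,3).tolist() for k,v in env.camera_info(c).items()})
E
```

```text
scene press 0.84 [284.9 274. ] 7496
scene clamp_grip 0.53 [291.9 232.9] 266
scene clamp_grip 0.41 [247.  265.9] 214
scene catch_pin 0.6 [243.1 268.5] 198
scene lever_grip 0.55 [251.4 279.5] 427
scene dropper_mid 0.73 [252.4 277.6] 370
scene dropper_mid 0.72 [287.5 377.2] 364
scene dish_mid 0.78 [180.1 364.8] 1198
scene slidebox_mid 0.93 [329.1 205.4] 1051
top press 0.96 [313.7 264.8] 8596
top clamp_grip 0.48 [277.7 264.5] 231
top catch_pin 0.79 [368.6 273.5] 216
top lever_grip 0.66 [378.5 243.3] 538
top lever_grip 0.21 [315.8 262.5] 8398
top dropper_mid 0.62 [215.3 261.4] 1300
top dropper_mid 0.47 [408.4 214.2] 217
top dish_mid 0.79 [432.6 306.2] 945
top slidebox_mid 0.76 [214.9 263. ] 1361
0.8
{'fx': 483.064, 'fy': 483.064, 'cx': 315.224, 'cy': 235.606, 'k1': -0.035, 'R': [[0.92, 0.392, -0.015], [0.302, -0.731, -0.612], [-0.251, 0.558, -0.791]], 't': [-0.593, -0.047, 1.333]}
{'fx': 594.148, 'fy': 594.148, 'cx': 308.656, 'cy': 247.77, 'k1': -0.188, 'R': [[-0.029, -0.999, 0.019], [-0.998, 0.028, -0.055], [0.054, -0.02, -0.998]], 't': [0.05, 0.596, 1.465]}
```

View pics/s1.png

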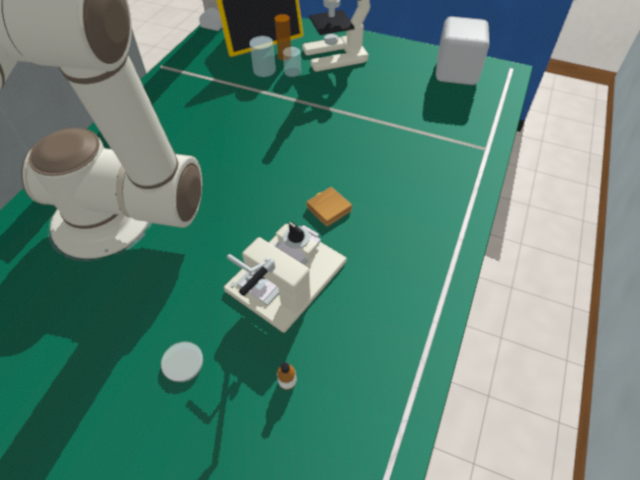

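View pics/t1.png

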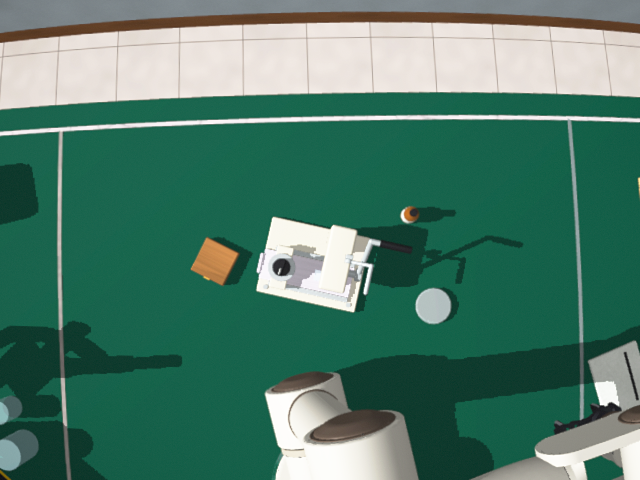

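```bash
cat >> h.py <<'E'
def P2W(p,X):
    c,s=np.cos(p[2]),np.sin(p[2]);X=np.asarray(X,float)/1000
    return np.stack([p[0]+c*X[...,0]-s*X[...,1],p[1]+s*X[...,0]+c*X[...,1],X[...,2]],-1)
E
cat > fit.py <<'E'
from h import *
from scipy.optimize import least_squares
look('scene');look('top')
M={c:max(env.masks_of(c,'press'),key=lambda m:m['confidence'])['region'] for c in('scene','top')}
obs=[('top',(257,290),(-90,175,20)),('top',(355,311),(-90,-75,20)),('top',(273,217),(100,175,20)),
('scene',(346,262),(100,175,20)),('scene',(282,329),(100,-75,20)),('scene',(225,288),(-90,-75,20))]
f=lambda p:np.concatenate([proj(c,P2W(p,X))-uv for c,uv,X in obs])
r=least_squares(f,[0.6,0,0]);p=r.x;print(p,np.degrees(p[2]),np.round(r.fun,1))
np.save('p.npy',p)
out=[]
for c,(u,v,w,h) in dict(scene=(215,190,145,145),top=(245,180,180,145)).items():
    im=cv2.imread('pics/'+c[0]+'1.png')[v:v+h,u:u+w];k=4
    im=cv2.resize(im,None,fx=k,fy=k,interpolation=cv2.INTER_CUBIC)
    def box(x0,x1,y0,y1,z,col):
        q=proj(c,P2W(p,[(x0,y0,z),(x1,y0,z),(x1,y1,z),(x0,y1,z)]));q=((q-[u,v]+.5)*k).astype(int);cv2.polylines(im,[q],True,col,1)
    box(-90,100,-75,175,20,(0,0,255));box(-50,100,-30,30,145,(255,0,0))
    for X,col in (((-20,125,104),(0,255,0)),((75,-108,240),(0,255,255)),((-16,-73.7,183.8),(255,0,255)),):
        q=(proj(c,P2W(p,X))-[u,v]+.5)*k;cv2.circle(im,tuple(q.astype(int)),4,col,1)
    cv2.imwrite(f'pics/o_{c}.png',im)
E
python3 fit.py
```

```text
[ 0.53980817 -0.02603074 -0.25109674] -14.386783637985808 [-0.8 -0.2 -0.5  1.   0.3 -1.6  0.6 -2.9  0.8  2.5 -2.5  0.2]
```

View pics/o_scene.png

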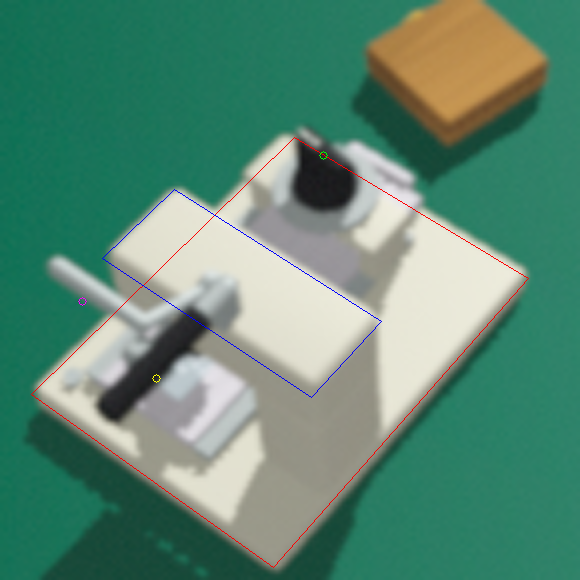

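View pics/o_top.png

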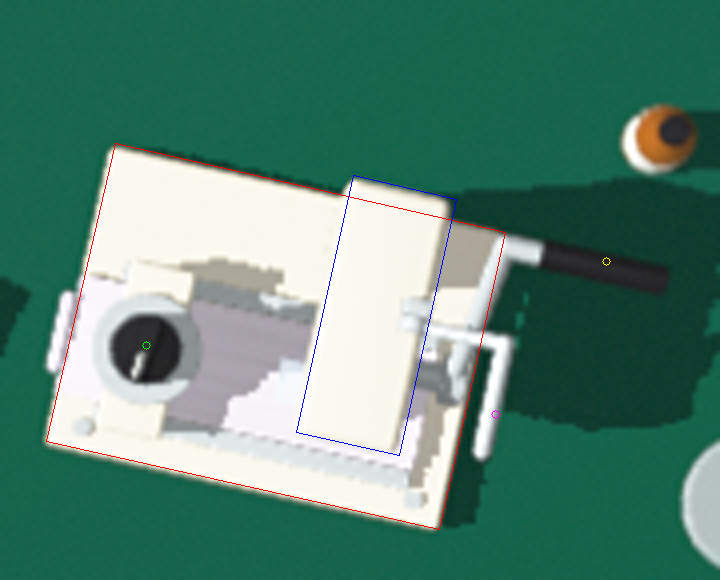

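```bash
cat > tgt.py <<'E'
from h import *
p=np.load('p.npy')
np.set_printoptions(precision=4,suppress=True)
print('clamp',P2W(p,(-20,125,97)))
for q in (0,.12,.25,.8,1.22,1.8,2.2,2.44): a=.35+q;print('catch',q,P2W(p,(-16-5,-22-55*np.cos(a),165+55*np.sin(a))))
for q in (0,.3,.6,.9): a=.5-q;print('lever',q,P2W(p,(150*np.sin(a),-108,110+150*np.cos(a))))
s=env.sense();print(s['time'],s['position'],s['orientation'],s['qpos'],s['ft_force'],s['finger_gap'])
E
python3 tgt.py; python3 -c "
from h import *
print(env.camera_info('wrist'))"
```

```text
clamp [0.5515 0.1    0.097 ]
catch 0 [ 0.5012 -0.0922  0.1839]
catch 0.12 [ 0.5018 -0.0896  0.1899]
catch 0.25 [ 0.5027 -0.0861  0.1961]
catch 0.8 [ 0.5084 -0.0639  0.2152]
catch 1.22 [ 0.514  -0.0422  0.22  ]
catch 1.8 [ 0.5215 -0.013   0.211 ]
catch 2.2 [0.5253 0.0021 0.1957]
catch 2.44 [0.5268 0.0079 0.1839]
lever 0 [ 0.5826 -0.1485  0.2416]
lever 0.3 [ 0.5418 -0.138   0.257 ]
lever 0.6 [ 0.4985 -0.1269  0.2593]
lever 0.9 [ 0.4564 -0.1161  0.2482]
1.0 [ 0.1938 -0.5413  0.2313] [[ 0.337  -0.9415 -0.    ]
 [-0.9415 -0.337   0.0001]
 [-0.0001 -0.     -1.    ]] [-77.9802   8.6254  82.3561   0.0001  89.025   -7.6771] [-0.0436  0.0052 -1.1534] 0.08520104131933076
{'fx': 352.156951299291, 'fy': 352.156951299291, 'cx': 322.07755695621165, 'cy': 233.9152380775082, 'k1': -3.567164461531113e-05, 'mount': array([[ 9.99999079e-01, -1.29170824e-03, -4.16440620e-04,
        -1.06314957e-04],
       [ 1.35561024e-03,  9.65405502e-01,  2.60749647e-01,
        -6.52054044e-02],
       [ 6.52215981e-05, -2.60749971e-01,  9.65406364e-01,
        -1.42871930e-01],
       [ 0.00000000e+00,  0.00000000e+00,  0.00000000e+00,
         1.00000000e+00]])}
```

Emit:
servo_tool --moves '[[[2,3.5,1.2,0,0,8.2],[2,3.5,1.2,0,0,8.2],[2,3.5,1.2,0,0,8.2],[2,3.5,1.2,0,0,8.2],[2,3.5,1.2,0,0,8.2],[2,3.5,1.2,0,0,8.2],[2,3.5,1.2,0,0,8.2],[2,3.5,1.2,0,0,8.2]]]'

```text
time: 1.8
position: [0.3542, -0.2598, 0.328]
orientation: [[0.997, -0.076, 0.0], [-0.076, -0.997, -0.0], [0.0, 0.0, -1.0]]
ft_force: [0.7, -0.9, -0.7]
finger_gap: 0.0857
```

Emit:
servo_tool --moves '[[[2,3.5,0,0,0,8.2],[2,3.5,0,0,0,8.2],[2,3.5,0,0,0,8.2],[2,3.5,0,0,0,8.2],[2,3.5,0,0,0,8.2],[2,3.5,0,0,0,8.2],[2,3.5,0,0,0,8.2],[2,3.5,0,0,0,8.2]]]'

```text
time: 2.6
position: [0.5143, 0.0204, 0.3274]
orientation: [[0.481, 0.877, 0.0], [0.877, -0.481, -0.0], [0.0, 0.0, -1.0]]
ft_force: [0.3, -0.6, 0.1]
finger_gap: 0.0855
```

Emit:
servo_tool --moves '[[[1.2,2.7,-2,0,0,8.5],[1.2,2.7,-2.5,0,0,0],[1.3,2.6,-2.5,0,0,0],[0,0,-2.5,0,0,0],[0,0,-2.5,0,0,0],[0,0,0,0,0,0]]]'

```text
time: 3.2
position: [0.5495, 0.0988, 0.2042]
orientation: [[0.351, 0.936, -0.005], [0.936, -0.351, -0.0], [-0.002, -0.005, -1.0]]
ft_force: [-0.2, 0.4, 0.2]
finger_gap: 0.085
```

```bash
cat >> h.py <<'E'
def wproj(s,X):
    i=env.camera_info('wrist');T=np.eye(4);T[:3,:3]=s['orientation'];T[:3,3]=s['position']
    C=np.linalg.inv(T@np.array(i['mount']));X=np.atleast_2d(X);q=X@C[:3,:3].T+C[:3,3]
    return q[:,:2]/q[:,2:]*[i['fx'],i['fy']]+[i['cx'],i['cy']]
E
python3 - <<'E'
from h import *
p=np.load('p.npy');s=env.sense();im=look('wrist')[:,:,::-1].copy()
print(s['position'],s['orientation'])
for X,c in (((-20,125,104),(0,255,0)),((1,125,104),(0,0,255)),((-41,125,104),(0,0,255)),((-50,30,145),(255,0,0)),((100,30,145),(255,0,0)),((-90,175,20),(0,255,255)),((100,175,20),(0,255,255))):
    u=wproj(s,P2W(p,X))[0];print(X,u);cv2.circle(im,tuple(u.astype(int)),5,c,2)
cv2.imwrite('pics/w1.png',im)
E
```

```text
[0.54954829 0.09883883 0.20418193] [[ 3.51477027e-01  9.36182725e-01 -5.07988387e-03]
 [ 9.36194140e-01 -3.51483166e-01 -3.41605426e-04]
 [-2.10529876e-03 -4.63569105e-03 -9.99987039e-01]]
(-20, 125, 104) [325.46838359 237.54054024]
(1, 125, 104) [328.53063143 265.03341024]
(-41, 125, 104) [322.27376122 208.85921129]
(-50, 30, 145) [160.63966324 224.17382028]
(100, 30, 145) [209.08670063 431.88079937]
(-90, 175, 20) [372.11847483 131.48635301]
(100, 175, 20) [385.59639688 322.42712367]
```

View pics/w1.png

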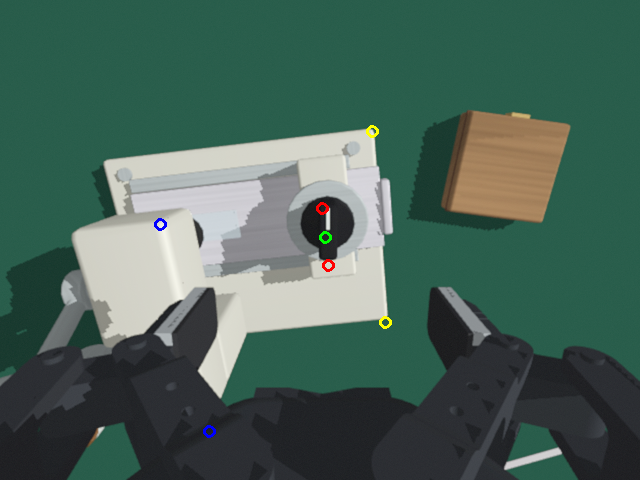

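Emit:
servo_tool --moves '[[[0,0.3,-3,0,0,0],[0,0,-3,0,0,0],[0,0,-3,0,0,0],[0,0,-2.2,0,0,0],[0,0,-1.0,0,0,0],[0,0,0,0,0,0]]]'

```text
time: 3.85
position: [0.551, 0.1015, 0.0856]
orientation: [[0.352, 0.936, -0.0], [0.936, -0.352, -0.0], [-0.0, -0.0, -1.0]]
ft_force: [-0.5, 0.3, 0.9]
finger_gap: 0.0854
```

Emit:
servo_tool --moves '[[[0,0,0,0,0,0],[0,0,0,0,0,0],[0,0,0,0,0,0],[0,0,0,0,0,0],[0,0,0,0,0,0],[0,0,0,0,0,0],[0,0,0,0,0,0],[0,0,0,0,0,0]]]' --grip 0 --squeeze 30

```text
time: 4.65
position: [0.5511, 0.1021, 0.0858]
orientation: [[0.352, 0.936, 0.001], [0.936, -0.352, 0.001], [0.001, 0.001, -1.0]]
ft_force: [-0.5, 4.0, 6.0]
finger_gap: 0.0133
```

Emit:
servo_tool --moves '[[[0,0,0,0,0,-5],[0,0,0,0,0,-7],[0,0,0,0,0,-7],[0,0,0,0,0,-7],[0,0,0,0,0,-7],[0,0,0,0,0,-7],[0,0,0,0,0,-7],[0,0,0,0,0,-7]]]'

```text
time: 5.45
position: [0.5503, 0.1014, 0.0857]
orientation: [[0.965, 0.261, -0.001], [0.261, -0.965, -0.001], [-0.001, 0.0, -1.0]]
ft_force: [-7.4, -1.3, 11.9]
finger_gap: 0.0129
```

Emit:
servo_tool --moves '[[[0,0,0,0,0,-5],[0,0,0,0,0,-4],[0,0,0,0,0,-3],[0,0,0,0,0,-2],[0,0,0,0,0,0],[0,0,0,0,0,0],[0,0,0,0,0,0],[0,0,0,0,0,0]]]'

```text
time: 6.25
position: [0.55, 0.1014, 0.0857]
orientation: [[1.0, 0.025, -0.002], [0.025, -1.0, -0.001], [-0.002, 0.001, -1.0]]
ft_force: [-10.1, -0.8, 12.3]
finger_gap: 0.0133
```

```bash
python3 -c "
from h import *
s=env.sense();print(s['time'],s['orientation'],s['wrist_torque'],s['ft_force'])"
```

```text
6.25 [[ 9.99697637e-01  2.45285219e-02 -1.72787958e-03]
 [ 2.45275144e-02 -9.99698974e-01 -6.01863042e-04]
 [-1.74212226e-03  5.59300470e-04 -9.99998326e-01]] [-0.256608    1.89086872 -0.00507098] [-10.13251517  -0.83094558  12.32808217]
```

Emit:
servo_tool --moves '[[[0,0,0,0,0,0],[0,0,0,0,0,0],[0,0,0,0,0,0],[0,0,0,0,0,0],[0,0,2,0,0,0],[0,0,4,0,0,0],[0,0,4,0,0,0],[0,0,4,0,0,8.2]]]' --grip 1

```text
time: 7.05
position: [0.5505, 0.1016, 0.2268]
orientation: [[0.986, 0.167, -0.0], [0.167, -0.986, -0.0], [-0.0, -0.0, -1.0]]
ft_force: [1.2, -0.4, 0.6]
finger_gap: 0.0853
```

Emit:
servo_tool --moves '[[[0,0,4,0,0,8.2],[0,-1,4,0,0,8.2],[-0.8,-3,0,0,0,8.2],[-0.8,-3,0,0,0,8.2],[-0.8,-3,0,0,0,8.2],[-0.8,-3,0,0,0,8.2],[-0.8,-3,0,0,0,8.2],[-0.8,-3,0,0,0,8.2]]]'

```text
time: 7.85
position: [0.5023, -0.0895, 0.3053]
orientation: [[0.25, 0.968, 0.0], [0.968, -0.25, -0.0], [-0.0, 0.0, -1.0]]
ft_force: [0.2, 0.1, 0.7]
finger_gap: 0.0852
```

Emit:
servo_tool --moves '[[[0,0,0,0,0,0],[0,0,0,0,0,0]]]'

```text
time: 8.05
position: [0.5027, -0.0887, 0.3053]
orientation: [[0.259, 0.966, 0.0], [0.966, -0.259, 0.0], [0.0, 0.0, -1.0]]
ft_force: [0.1, -0.6, -0.2]
finger_gap: 0.0853
```

Run:
```python
from h import *
p=np.load('p.npy');s=env.sense();im=look('wrist')[:,:,::-1].copy()
print(s['time'],s['position'],s['orientation'],s['qpos'],s['ft_force'])
a=.35
for q,c in ((0,(0,0,255)),(.25,(0,255,0))):
  for x in (-36,-16,24):
    X=(x,-22-55*np.cos(.35+q),165+55*np.sin(.35+q))
    u=wproj(s,P2W(p,X))[0];print(q,X,u);cv2.circle(im,tuple(u.astype(int)),4,c,1)
for X in ((-50,30,145),(-50,-30,145),(-20,125,104)):
    u=wproj(s,P2W(p,X))[0];cv2.circle(im,tuple(u.astype(int)),4,(255,0,0),1)
cv2.imwrite('pics/w2.png',im)
for m in env.masks_of('wrist','catch_pin')[:2]: print(m['confidence'],m['at'],m['region'].sum())
```

```text
8.05 [ 0.50270597 -0.08870569  0.30527126] [[ 2.58646187e-01  9.65972126e-01  4.62863845e-05]
 [ 9.65972125e-01 -2.58646189e-01  4.85719244e-05]
 [ 5.88909220e-05  3.21484142e-05 -9.99999998e-01]] [-1.86623609e+01  3.11037315e-02  8.31200733e+01  3.51029647e-03
  9.68472009e+01 -9.36721955e+01] [ 0.1238168  -0.56984606 -0.16072522]
0 (-36, np.float64(-73.66549920660583), np.float64(183.85937941004983)) [317.40648085 207.98285795]
0 (-16, np.float64(-73.66549920660583), np.float64(183.85937941004983)) [317.80122482 233.32672215]
0 (24, np.float64(-73.66549920660583), np.float64(183.85937941004983)) [318.54725809 281.22451826]
0.25 (-36, np.float64(-67.39345882003231), np.float64(196.05533603672694)) [325.79957576 211.05354634]
0.25 (-16, np.float64(-67.39345882003231), np.float64(196.05533603672694)) [326.04504467 237.47789622]
0.25 (24, np.float64(-67.39345882003231), np.float64(196.05533603672694)) [326.50778991 287.29170757]
0.98 [326.4, 267.3] 1690
```

View pics/w2.png

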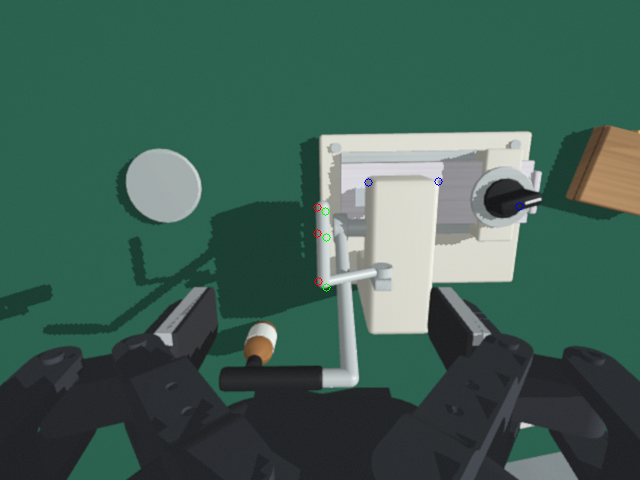

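Emit:
servo_tool --moves '[[[-0.3,0.2,-3,0,0,0],[0,0,-3,0,0,0],[0,0,-3,0,0,0],[0,0,-2.5,0,0,0],[0,0,-1.5,0,0,0],[0,0,0,0,0,0]]]' --grip 0.6

```text
time: 8.75
position: [0.4991, -0.0851, 0.1733]
orientation: [[0.256, 0.967, -0.003], [0.967, -0.256, 0.001], [0.0, -0.003, -1.0]]
ft_force: [0.5, 0.3, 0.7]
finger_gap: 0.0516
```

Emit:
servo_tool --moves '[[[0,0,0,0,0,0],[0,0,0,0,0,0],[0,0,0,0,0,0],[0,0,0,0,0,0],[0,0,0,0,0,0],[0,0,0,0,0,0]]]' --grip 0 --squeeze 20

```text
time: 9.35
position: [0.4999, -0.0873, 0.1764]
orientation: [[0.256, 0.967, 0.001], [0.967, -0.256, -0.002], [-0.002, 0.001, -1.0]]
ft_force: [-5.3, -8.8, 4.5]
finger_gap: 0.0089
```

Emit:
servo_tool --moves '[[[0.15,0.58,0.83,0,0,0],[0.18,0.69,0.68,0,0,0],[0.21,0.8,0.54,0,0,0],[0.23,0.88,0.39,0,0,0],[0.24,0.93,0.21,0,0,0],[0.25,0.96,0.04,0,0,0],[0,0,0,0,0,0]]]'

```text
time: 10.05
position: [0.5133, -0.0372, 0.2044]
orientation: [[0.255, 0.967, 0.003], [0.967, -0.255, -0.001], [0.0, 0.003, -1.0]]
ft_force: [-2.7, 2.1, 17.1]
finger_gap: 0.0087
```

Emit:
servo_tool --moves '[[[0.24,0.95,-0.13,0,0,0],[0.23,0.91,-0.31,0,0,0],[0.22,0.84,-0.48,0,0,0],[0.19,0.75,-0.62,0,0,0],[0.16,0.62,-0.75,0,0,0],[0.1,0.4,-0.66,0,0,0],[0,0,0,0,0,0],[0,0,0,0,0,0]]]'

```text
time: 10.85
position: [0.524, 0.0072, 0.1721]
orientation: [[0.255, 0.967, 0.0], [0.967, -0.255, 0.0], [0.0, -0.0, -1.0]]
ft_force: [6.2, 0.6, 1.2]
finger_gap: 0.0091
```

Emit:
servo_tool --moves '[[[0.05,0.19,-0.44,0,0,0],[0,0,0,0,0,0],[0,0,0,0,0,0]]]'

```text
time: 11.15
position: [0.5245, 0.0091, 0.1677]
orientation: [[0.255, 0.967, 0.0], [0.967, -0.255, 0.001], [0.001, 0.0, -1.0]]
ft_force: [6.5, 1.5, 1.6]
finger_gap: 0.0087
```

Emit:
servo_tool --moves '[[[0,0,0,0,0,0],[0,0,0,0,0,0],[0,0,0,0,0,0],[0,0,3,0,0,0],[0,0,4,0,0,0],[0,0,4,0,0,-8.2],[0,0,4,0,0,-8.2],[0.4,-1,0,0,0,-8.2]]]' --grip 0.6

```text
time: 11.95
position: [0.529, -0.0009, 0.3237]
orientation: [[0.639, 0.77, 0.007], [0.77, -0.639, -0.001], [0.004, 0.006, -1.0]]
ft_force: [1.7, -0.3, -0.0]
finger_gap: 0.051
```

Emit:
servo_tool --moves '[[[0.6,-1.8,0,0,0,-8.2],[0.6,-1.8,0,0,0,-8.2],[0.6,-1.8,0,0,0,-8.2],[0.6,-1.8,0,0,0,-8.2],[0.6,-1.8,0,0,0,-8.2],[0.6,-1.8,0,0,0,-8.2],[0.6,-1.8,0,0,0,-8.2],[0.6,-1.8,0,0,0,-7.5]]]'

```text
time: 12.75
position: [0.5763, -0.1461, 0.318]
orientation: [[0.968, -0.253, -0.001], [-0.253, -0.968, 0.0], [-0.001, -0.0, -1.0]]
ft_force: [0.7, 0.6, -0.2]
finger_gap: 0.0513
```

Emit:
servo_tool --moves '[[[0,0,0,0,0,0],[0,0,0,0,0,0]]]'

```text
time: 12.95
position: [0.5762, -0.1453, 0.3179]
orientation: [[0.969, -0.245, -0.001], [-0.245, -0.969, 0.0], [-0.001, -0.0, -1.0]]
ft_force: [0.4, -0.1, -0.9]
finger_gap: 0.0513
```

Run:
```python
from h import *
p=np.load('p.npy');s=env.sense();im=look('wrist')[:,:,::-1].copy()
print(s['time'],s['position'],s['orientation'],s['ft_force'])
for X,c in (((72,-73,242),(0,0,255)),((72,-108,242),(0,255,0)),((72,-143,242),(0,0,255)),((-36,29.7,184),(255,0,255)),((24,29.7,184),(255,0,255))):
    u=wproj(s,P2W(p,X))[0];print(X,u);cv2.circle(im,tuple(u.astype(int)),4,c,1)
T=s['position']-[0,0,0];T=T.copy();T[2]=.242;u=wproj(s,T)[0];print('tcp',u);cv2.circle(im,tuple(u.astype(int)),4,(0,255,255),1)
cv2.imwrite('pics/w3.png',im)
for m in env.masks_of('wrist','lever_grip')[:2]: print(m['confidence'],m['at'],m['region'].sum())
```

```text
12.95 [ 0.57615563 -0.14532917  0.31789306] [[ 9.69419724e-01 -2.45407326e-01 -8.01685137e-04]
 [-2.45407004e-01 -9.69420018e-01  4.79946071e-04]
 [-8.94951902e-04 -2.68530040e-04 -9.99999563e-01]] [ 0.36666258 -0.14677506 -0.93576382]
(72, -73, 242) [334.89026113 192.14058843]
(72, -108, 242) [334.28251536 245.84408654]
(72, -143, 242) [333.72135595 295.43097714]
(-36, 29.7, 184) [180.90828491  35.07894669]
(24, 29.7, 184) [265.80008679  35.22475168]
tcp [323.27690209 243.64691137]
0.75 [326.4, 195.6] 4812
```

View pics/w3.png

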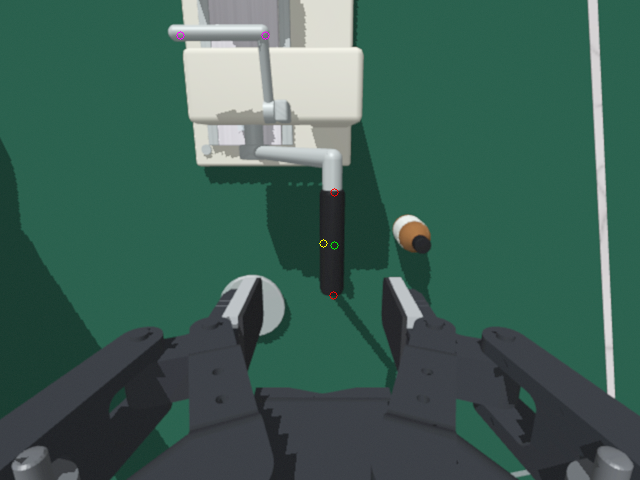

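Emit:
servo_tool --moves '[[[0.54,-0.14,-2,0,0,0],[0,0,-3,0,0,0],[0,0,-3,0,0,0],[0,0,-1.5,0,0,0],[0,0,0,0,0,0],[0,0,0,0,0,0]]]'

```text
time: 13.65
position: [0.582, -0.1466, 0.2246]
orientation: [[0.969, -0.246, 0.001], [-0.246, -0.969, -0.0], [0.001, 0.0, -1.0]]
ft_force: [0.4, -0.1, 1.0]
finger_gap: 0.051
```

Emit:
servo_tool --moves '[[[0,0,0,0,0,0],[0,0,0,0,0,0],[0,0,0,0,0,0],[0,0,0,0,0,0],[0,0,0,0,0,0],[0,0,0,0,0,0]]]' --grip 0 --squeeze 40

```text
time: 14.25
position: [0.5821, -0.1469, 0.2244]
orientation: [[0.969, -0.247, 0.002], [-0.247, -0.969, -0.001], [0.002, 0.0, -1.0]]
ft_force: [-0.1, 0.2, 5.2]
finger_gap: 0.0146
```

Emit:
servo_tool --moves '[[[-1.17,0.3,0.6,0,0,0],[-1.22,0.31,0.48,0,0,0],[-1.26,0.32,0.36,0,0,0],[-1.29,0.33,0.25,0,0,0],[-1.3,0.33,0.13,0,0,0],[-1.31,0.34,0.01,0,0,0],[0,0,0,0,0,0]]]'

```text
time: 14.95
position: [0.5064, -0.1278, 0.2439]
orientation: [[0.969, -0.247, 0.005], [-0.247, -0.969, -0.002], [0.005, 0.001, -1.0]]
ft_force: [4.6, -3.4, 12.0]
finger_gap: 0.0146
```

Emit:
servo_tool --moves '[[[-1.3,0.33,-0.12,0,0,0],[-1.29,0.33,-0.23,0,0,0],[-1.27,0.33,-0.35,0,0,0],[-1.0,0.25,-0.38,0,0,0],[0,0,0,0,0,0],[0,0,0,0,0,0]]]'

```text
time: 15.55
position: [0.4582, -0.1156, 0.2321]
orientation: [[0.969, -0.247, 0.003], [-0.247, -0.969, -0.002], [0.004, 0.001, -1.0]]
ft_force: [4.6, -4.3, 6.0]
finger_gap: 0.0148
```

Run:
```python
from h import *
s=env.sense();print(s['time'],s['position'],s['ft_force'],s['finger_gap'])
p=np.load('p.npy');d=np.array(s['position'])[:2]-p[:2];c,q=np.cos(p[2]),np.sin(p[2])
x=c*d[0]+q*d[1]+.0025;z=s['position'][2]+.019-.11;print('lever',.5-np.arctan2(x,z),np.hypot(x,z))
```

```text
15.55 [ 0.45823187 -0.11555008  0.23209643] [ 4.58030918 -4.31139676  6.04469588] 0.014803480412499691
lever 0.8672213560206286 0.15117552395481515
```

Estimated lever angle is 0.87; I'll push a bit further until the stop shows in the force.

Emit:
servo_tool --moves '[[[-0.4,0.1,-0.17,0,0,0],[-0.3,0.08,-0.13,0,0,0],[0,0,0,0,0,0],[0,0,0,0,0,0],[0,0,0,0,0,0],[0,0,0,0,0,0],[0,0,0,0,0,0]]]'

```text
time: 16.25
position: [0.4553, -0.1148, 0.2309]
orientation: [[0.969, -0.247, 0.014], [-0.247, -0.969, -0.004], [0.014, 0.001, -1.0]]
ft_force: [39.4, -11.4, 7.9]
finger_gap: 0.0146
```

Run:
```python
from h import *
s=env.sense();print(s['time'],s['position'],s['ft_force'],s['finger_gap'])
p=np.load('p.npy');d=np.array(s['position'])[:2]-p[:2];c,q=np.cos(p[2]),np.sin(p[2])
x=c*d[0]+q*d[1]+.0025;z=s['position'][2]+.019-.11;print('lever',.5-np.arctan2(x,z),np.hypot(x,z))
a=look('wrist');b=look('scene')
k=cv2.resize(b[170:350,190:400],(640,548),interpolation=cv2.INTER_CUBIC)[:480]
cv2.imwrite('pics/f.png',cv2.resize(np.hstack([a,k]),(800,300))[:,:,::-1])
```

```text
16.25 [ 0.45526488 -0.11482215  0.23093763] [ 39.44622559 -11.38209872   7.93423416] 0.014556949264545507
lever 0.8888276519238016 0.15122602568636434
```

View pics/f.png

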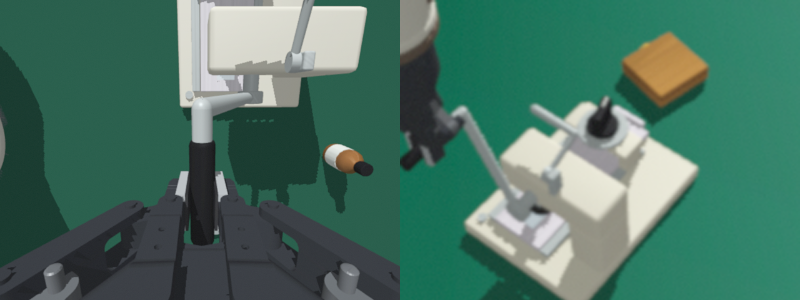

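Emit:
servo_tool --moves '[[[0.25,-0.06,0.1,0,0,0],[0,0,0,0,0,0],[0,0,0,0,0,0],[0,0,0,0,0,0]]]'

```text
time: 16.75
position: [0.4555, -0.1149, 0.231]
orientation: [[0.969, -0.247, 0.008], [-0.247, -0.969, -0.003], [0.008, 0.001, -1.0]]
ft_force: [18.7, -7.0, 9.2]
finger_gap: 0.0145
```

```bash
python3 -c "
from h import *
s=env.sense();print(s['time'],s['position'],s['ft_force'],s['finger_gap']);print(env.finish_job())"
```

```text
16.75 [ 0.45552388 -0.11490055  0.23095337] [18.74786856 -7.00013861  9.16123828] 0.014475876745615918
the job is handed in; nothing more can be done
None
```

The press job is done and handed in at 16.75 s, with the gripper still holding the lever at its forward stop. `finish_job` gives no verdict, so the values below come from the tool pose and the pictures, not from joint readings.

| Item | Last check |
|---|---|
| Clamp knob | Turned clockwise to about 1.29 rad, from the tool angle when I let go. The pictures afterwards show the wing across the press. |
| Safety catch | Flipped over. Its pin appears at the spot expected for the 2.44 rad stop in the wrist picture, and it is still over in the last one. |
| Lever | About 0.89 rad. The force rose sharply to about 41 N as it met the stop. I backed off to about 22 N, and the tool pose barely changed. |
| Tray and bystanders | The tray looks in place. The bottle and slide box are upright and look unmoved. The dish is mostly out of view in the last picture, but the arm never went near it. I did not measure any of these positions. |

No check failed. The press pose fit was about 2–3 mm off along the press's x-axis, and I corrected for it with the wrist camera at each grasp.

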